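# Hang the rinsed cup and take up the drying rack

### The arm

A 6-joint arm with a two-finger parallel gripper is mounted at the origin on a cart in front of the work surface, level with it; the furniture and walls round the work are solid. World frame = base frame: x ahead of the robot, y to its left, z up, the work surface at z = 0. Lengths are in mm, angles in rad, forces in N, time in s.
With the tool pointing down it reaches from about 300 to 775 mm from the base axis. Payload 14.6 kg.
Tool frame: the origin (TCP) lies at the very end of the fingers, on their centre line; the grasp point (between the pads) lies 19 mm behind it (manip.grip_point_offset is the distance from the TCP to the grasp point, in mm); z points along the fingers, y is the line along which they close (so a half turn about z gives the same grasp; the last joint's range is limited). The gripper opens to 94 mm and grips with 3 to 60 N. Pads are 16 mm wide; open, the fingers measure 119 mm over their backs; the gripper's body (75 mm by 177 mm) begins 78 mm behind the grasp point.
Start: joints at [1.127, 0.3, 1.521, -0, 1.321, -0.067], TCP at [202.367, 511.407, 205.446] pointing down, gripper open.
Joint ranges: [-3.03, 3.03], [-0.79, 2.21], [0.23, 2.52], [-1.04, 4.18], [0, 3.07], [-2.55, 2.55]. Speed limits (rad/s): [2.22, 2.22, 2.57, 3.14, 3.14, 3.14].

### API

Orientations are given as [roll, pitch, yaw] about the fixed x, y, z axes, in that order (R = Rz(yaw) Ry(pitch) Rx(roll)).
In Python, from cell import telemetry, eyes, manip gives the robot as it stands.
- The arm moves only by the tool play_rows, never from a script. Its arguments are lists of equal length, an entry for each row: "translation": the shift along the world's x, y, z in m, a list of three; "yaw": the turn about the world's z in rad. A call has 1 to 12 rows; each row is the pose to reach, as a shift and turn from the pose commanded when the call began; what a row does not reach only later rows make up. A row lasts 1/8 s, in which the tool goes at most 62.5 mm and 10.7 degrees, less where a joint would pass 70% of its speed; a pose out of reach is approached as far as the arm can. A call with a gripper value outside its range is refused whole. "hand" is the opening, from 0 (shut) to 1 (fully open), set as the call begins (left out, the last holds). The fingers move at their own pace and stop on an object; "force" is the grip in N (left out, the last holds). Time passes only in rows, so rows that repeat a pose let the fingers close. It gives the time, the measured TCP pose, the force, the opening and the grip force at its end, in the units of the state.
- telemetry.read_state(): the state, without advancing time (a new reading comes with each control period).
- eyes.camera(name): name is "scene" or "top" or "wrist"; returns a dict with "pixels" (384x512x3 uint8, red, green, blue), "fx", "fy", "cx", "cy" (pixels), "dist_coeffs" ([k1, k2, p1, p2, k3] as OpenCV has them; the pictures are not rectified), "cam_to_world" (4x4, takes a point from camera to world coordinates); the wrist camera has in their place "T_tool_cam" (4x4, takes a point from camera to tool coordinates, whose origin is the TCP and whose axes are the flange's). Camera axes: x right, y up, looking along -z (the intrinsics and any distortion apply to the point x, -y, -z); pixel columns grow to the right and rows downward; lengths in mm; the calibration is good to about 2 mm. A picture is of the moment at which its call begins: read the wrist's pose just before it. There is no depth.
- manip.sign_off(): hands the job in; it is judged then, once.
The state is a dict: "clock": time; "joints": joint angles; "qd": joint speeds; "effort": joint torques, N m; "eef_pos": TCP position; "eef_rot": TCP orientation; "wrist_force": force on the tool from outside, world axes, zero at the start; "moment": the same for the moment, N m; "finger_gap": finger opening in mm; "finger_force": force on a finger pad.
Only numpy, scipy, OpenCV 4.12 (cv2) and the standard library are available. Lean on these libraries where they do the work, as an engineer would, in place of code of your own. Each camera call takes 0.05 s, during which the arm holds its last target. There are 200 camera calls.

### The job

Hang the small metal cup that lies on the bench upside down on the empty peg of the drying rack, all the way down until the end of the peg meets the cup's bottom, and let go of it. Then pick up the whole rack by its wooden handle and hold it steady and level about ten centimetres above the bench, both cups still on their pegs: finish while holding it there. Never tip the rack, and leave the other small things on the bench where they are.

Things in the scene. Friction and masses are not known exactly. Their poses are not given: they have to be found in the camera images.
- cup: Loose plain aluminium cup lying on its side left of the rack, mouth roughly to the left (away from the rack). Straight round tube, 40 mm outside diameter, 76 mm long, 3 mm wall, closed at one end by a 4 mm bottom; 0.05 to 0.1 kg. Origin on its axis at mid-length, 20 mm above the bench as it lies. Its x axis runs from the mouth towards the closed end; roll about that axis means nothing.
- cup_mouth (a point): Centre of the mouth of the lying cup (38 mm from its origin, towards -x of the cup).
- cup_floor (a point): Centre of the inside of that cup's bottom (34 mm from its origin, towards +x of the cup); 72 mm deep from the mouth.
- rack: Loose drying rack: aluminium plate 104 (its x) by 200 mm (its y), its top 14 mm above the bench, with two leaning pegs and a carrying handle in the middle; 0.64 kg with both cups. Origin at the centre of its underside; z up, x roughly to the robot's right (world -y), y away from the robot. It balances under the middle of the handle to within 10 mm.
- rack_handle: Wooden carrying bar of the rack, fixed to it: 98 mm long (along rack x), 14 mm thick (along rack y), 26 mm tall. Origin at the middle of the bar, 150 mm above the rack's underside and directly above its centre. Two posts 8 mm thick carry its ends (74 mm apart); the middle is free underneath. Axes as the rack's.
- empty_peg: Empty grey round peg at the rack's near end (rack -y, nearest the robot): 20 mm diameter, 92 mm long, bevelled end. Origin at the centre of its foot on the plate (rack x -32, y -80 mm); z runs along it, foot to tip. It leans 35 degrees from upright towards rack +x (to the right); a cup on it leans the same way, mouth down and to the left, the mouth about 20 mm up the peg, up to 7 mm off its axis.
- empty_peg_tip (a point): Centre of the end face of the empty peg (rack x 21, y -80, z 89 mm).
- hung_cup: A second cup, same size as the first, already hanging mouth down on the rack's other peg, loose. Origin at mid-length on its axis; its axes lie as the rack's do.
- hung_floor (a point): Centre of the inside of the bottom of the hung cup.
- full_peg_tip (a point): Centre of the end face of the occupied peg, at the far end (rack x 21, y +80, z 89 mm).
- loupe: Bystander: black eye loupe, 38 mm diameter, 32 mm tall, origin centre of underside. Behind the rack.
- car_fob: Bystander: black car key fob, 35 x 63 x 15 mm, origin centre of underside. Left of the cup.
- pen_2: Bystander: white pen, 11 x 145 x 9 mm, origin centre of underside. Between the robot and the rack.
- tool_crowd: Fixed open bin of hand tools on the bench behind the cup, 275 (x) by 100 mm (y), walls 100 mm tall, its tools about 350 mm: nothing is to be rested on it. A fixed upright sheet, 250 mm tall, stands at the bench's front edge left of the cup.

How it is judged:
By the outcome, as a careful person would: the job done as asked, in the order asked, and still so for the second after the job is handed in, while the arm keeps its last pose, push and grip.
It also fails if it takes over 61 s, if anything falls off the work surface, if the arm or the gripper's body presses on something with over 40 N, if the wrist force passes 120 N, or if a joint passes its speed limit or range.

## Working session

There is one attempt and no reset: what is moved stays moved. The work goes in short steps, Python scripts to look and compute and a tool call to move; the robot and the scene stay as the last step left them, time stands still between calls to the robot, and variables do not carry over. Pictures are saved under pics/ and viewed, at most 10 in all, crops included, and the job is handed in when it is done.

Besides the shell and the picture viewer there is one more tool, called as name(argument=value, ...) on one line, values as JSON. play_rows: Moves the arm, as the interface text tells. Its arguments: {"type":"object","properties":{"translation":{"type":"array","items":{"type":"array","items":{"type":"number"}}},"yaw":{"type":"array","items":{"type":"number"}},"hand":{"type":"number"},"force":{"type":"number"}},"required":["translation","yaw"]}

```bash
mkdir -p pics; cat > h.py <<'E'
import numpy as np, cv2
from cell import telemetry, eyes, manip
from scipy.spatial.transform import Rotation as R
F=np.diag([1.,-1,-1])
def cam(name):
    s=telemetry.read_state(); c=eyes.camera(name)
    if name=="wrist":
        T=np.eye(4); T[:3,:3]=R.from_euler('xyz',s['eef_rot']).as_matrix(); T[:3,3]=s['eef_pos']
        c['T']=T@np.array(c['T_tool_cam'])
    else: c['T']=np.array(c['cam_to_world'])
    c['K']=np.array([[c['fx'],0,c['cx']],[0,c['fy'],c['cy']],[0,0,1.]])
    c['im']=np.array(c['pixels'])[:,:,::-1].copy(); return c
def save(c,name,box=None,k=1):
    im=c['im']
    if box: x0,y0,x1,y1=box; im=im[y0:y1,x0:x1]
    cv2.imwrite(f'pics/{name}.png',cv2.resize(im,None,fx=k,fy=k,interpolation=cv2.INTER_CUBIC))
def ray(c,uv):
    p=cv2.undistortPoints(np.array([[uv]],float),c['K'],np.array(c['dist_coeffs'],float))[0,0]
    d=c['T'][:3,:3]@F@np.array([p[0],p[1],1]); return c['T'][:3,3],d/np.linalg.norm(d)
def atz(c,uv,z):
    o,d=ray(c,uv); return (o+d*(z-o[2])/d[2]).round(1)
def proj(c,P):
    P=np.atleast_2d(P).astype(float); q=(P-c['T'][:3,3])@c['T'][:3,:3]@F
    return cv2.projectPoints(q,np.zeros(3),np.zeros(3),c['K'],np.array(c['dist_coeffs'],float))[0][:,0].round(1)
E
python3 - <<'E'
from h import *
a=cam('scene');b=cam('top')
save(a,'scene',None,1.5);save(b,'top',None,1.5)
for c in(a,b):print(c['T'].round(2),c['K'][0,0],c['dist_coeffs'])
print(telemetry.read_state())
E
```

```text
[[-9.1000e-01  2.7000e-01 -3.2000e-01  2.3152e+02]
 [-4.2000e-01 -5.6000e-01  7.2000e-01  5.4422e+02]
 [ 1.0000e-02  7.8000e-01  6.2000e-01  7.3659e+02]
 [ 0.0000e+00  0.0000e+00  0.0000e+00  1.0000e+00]] 389.44071567402204 [0.02115376 0.         0.         0.         0.        ]
[[ 0.0000e+00  1.0000e+00 -8.0000e-02  4.8382e+02]
 [-1.0000e+00  0.0000e+00 -3.0000e-02 -1.4693e+02]
 [-3.0000e-02  8.0000e-02  1.0000e+00  9.7737e+02]
 [ 0.0000e+00  0.0000e+00  0.0000e+00  1.0000e+00]] 389.66888310236135 [-0.10597378  0.          0.          0.          0.        ]
{'clock': 0.1, 'joints': array([ 1.12739156e+00,  3.00393263e-01,  1.52152793e+00, -7.15959500e-06,
        1.32070275e+00, -6.66044087e-02]), 'qd': array([-1.76039685e-03,  9.93925493e-04, -2.33958716e-03,  2.28796550e-04,
       -1.30999840e-03,  6.06560124e-05]), 'effort': array([ 1.66052650e-03, -5.32642329e+01, -3.53283691e+01,  7.10249855e-02,
        2.34128174e-02, -6.32627894e-05]), 'eef_pos': array([202.27430538, 511.19536195, 204.95151215]), 'eef_rot': array([-3.14056319e+00, -6.17180585e-05,  2.76479404e+00]), 'wrist_force': array([-0.71822992,  0.08378218, -0.93408548]), 'moment': array([-0.03520146, -0.004875  , -0.04084603]), 'finger_force': 0.0, 'finger_gap': 93.80667783754892}
```

View pics/scene.png

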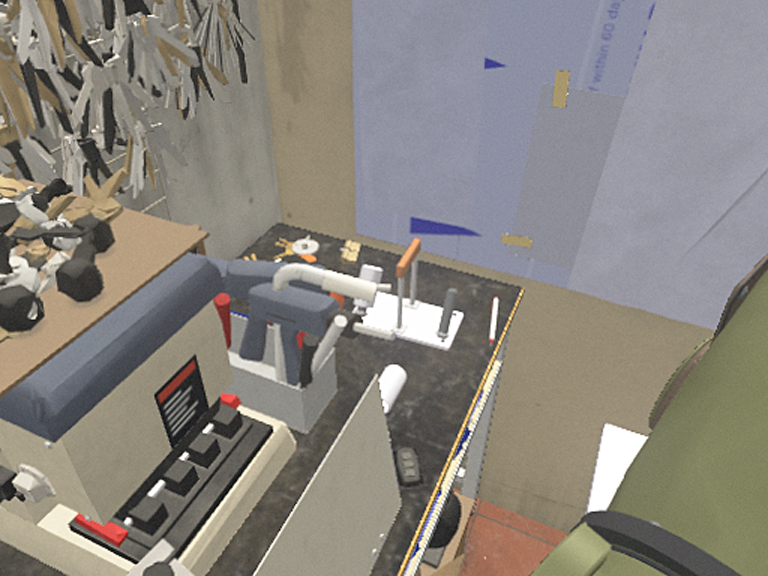

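View pics/top.png

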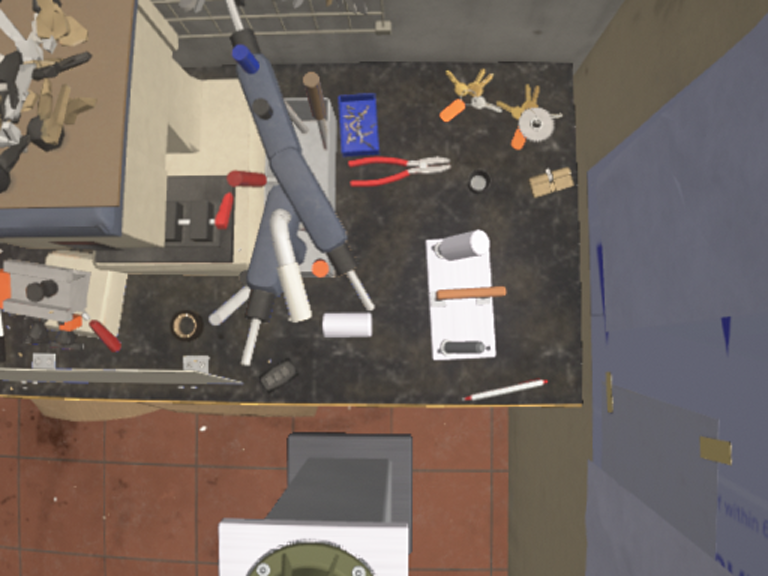

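```bash
python3 - <<'E'
from h import *
b=cam('top');a=cam('scene')
k=1/1.5
def T(n,u,v,z,c=b): print(n,atz(c,(u*k,v*k),z))
T('cup mouth',323,325,20);T('cup end',372,324,20)
T('plate NL',433,359,14);T('plate NR',495,356,14);T('plate FL',427,240,14);T('plate FR',488,236,14)
T('handle L',436,295,163);T('handle R',506,291,163)
T('peg tip',484,348,89)
for z in(0,100,250,350):T('tooltip(373,308) z%d'%z,373,308,z)
T('sheet end',242,381,0);T('sheet end',242,381,250);T('fob',278,375,15);T('pen',467,399,5);T('pen',548,381,5);T('bin corner',333,275,100);T('front edge',400,404,0)
T('S cup mouth?',386,408,20,a);T('S cup end',398,370,20,a)
save(b,'crop',(150,150,350,280),4)
save(a,'scrop',(200,150,350,280),5)
E
```

```text
cup mouth [484.1 -19.   20. ]
cup end [486.1 -99.5  20. ]
plate NL [ 429.2 -199.3   14. ]
plate NR [ 434.3 -300.8   14. ]
plate FL [ 625.5 -189.9   14. ]
plate FR [ 632.3 -291.3   14. ]
handle L [ 526.3 -195.6  163. ]
handle R [ 532.  -293.2  163. ]
peg tip [ 450.1 -272.3   89. ]
tooltip(373,308) z0 [ 512.9 -100.     0. ]
tooltip(373,308) z100 [ 509.9 -104.8  100. ]
tooltip(373,308) z250 [ 505.4 -112.   250. ]
tooltip(373,308) z350 [ 502.5 -116.8  350. ]
sheet end [389.  120.2   0. ]
sheet end [413.3  51.8 250. ]
fob [401.2  55.7  15. ]
pen [ 363.2 -255.8    5. ]
pen [ 392.5 -389.9    5. ]
bin corner [559.6 -44.  100. ]
front edge [ 353.9 -145.5    0. ]
S cup mouth? [469.7 -18.8  20. ]
S cup end [ 485.2 -103.    20. ]
```

View pics/crop.png

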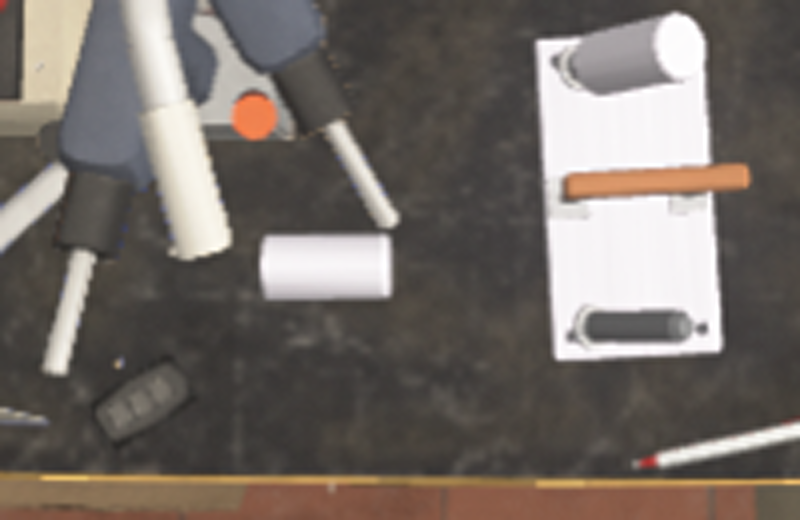

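View pics/scrop.png

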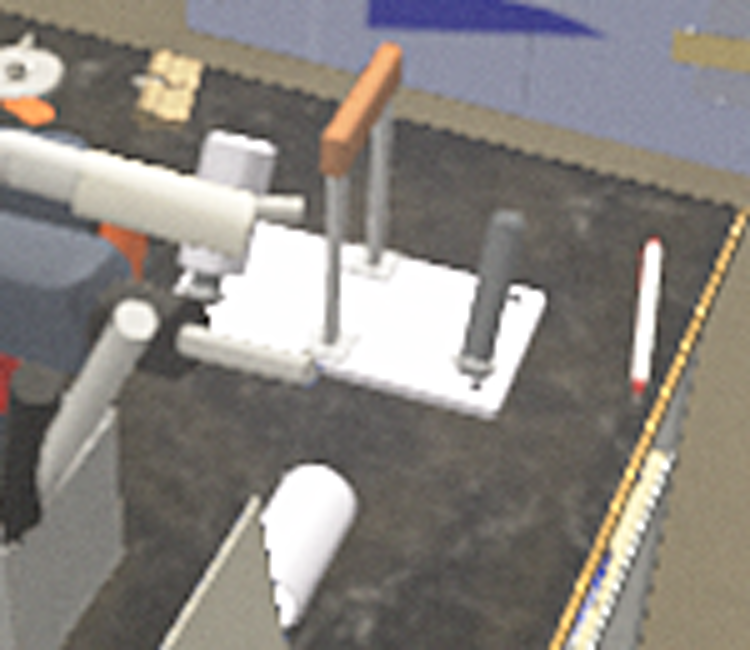

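```bash
python3 - <<'E'
from h import *
b=cam('top');a=cam('scene')
def tri(n,ua,ub):
    o1,d1=ray(a,ua);o2,d2=ray(b,ub)
    s=np.linalg.lstsq(np.c_[d1,-d2],o2-o1,rcond=None)[0];p=o1+d1*s[0];q=o2+d2*s[1]
    print(n,((p+q)/2).round(1),np.linalg.norm(p-q).round(1))
S=lambda u,v:(200+u/5,150+v/5)
C=lambda u,v:(150+u/4,150+v/4)
for n,s in dict(A=(302,207),B=(315,370),N=(245,230),D=(135,318)).items():
    for m,t in dict(thin=(393,220),nozz=(205,250),tl=(55,370)).items(): tri(n+' '+m,S(*s),C(*t))
tri('cup end top',S(315,465),C(390,268))
tri('peg tip',S(508,215),C(680,326))
tri('handle L',S(335,160),C(566,185));tri('handle R',S(392,47),C(748,177))
for u,v in((262,235),(262,298),(391,235),(391,298)):print(atz(b,C(u,v),20))
E
```

```text
A thin [ 506.9 -108.6  186.7] 2.4
A nozz [482.2 -27.1 253.4] 20.0
A tl [442.1  33.5 307.6] 7.2
B thin [ 503.6 -106.    89.3] 15.7
B nozz [476.6 -16.1 176.6] 33.5
B tl [433.5  48.6 244.7] 2.1
N thin [ 519.1 -102.9  171.9] 23.1
N nozz [492.7 -21.1 240.7] 2.0
N tl [450.5  40.1 298.2] 27.1
D thin [542.7 -88.4 120.2] 73.0
D nozz [512.3  -4.4 197.1] 44.3
D tl [465.   58.5 264.8] 65.5
cup end top [486.6 -98.   36.9] 6.3
peg tip [ 451.1 -266.3   89.2] 0.3
handle L [ 527.1 -198.7  147.1] 2.1
handle R [ 532.3 -293.1  158.3] 1.3
[503.6 -19.2  20. ]
[464.9 -19.6  20. ]
[503.9 -98.8  20. ]
[465.3 -99.   20. ]
```

play_rows(translation=[[0, -0.03, 0.055], [0.01, -0.06, 0.11], [0.02, -0.09, 0.165], [0.03, -0.14, 0.19], [0.045, -0.195, 0.19], [0.06, -0.25, 0.19], [0.075, -0.305, 0.19], [0.09, -0.36, 0.19], [0.11, -0.415, 0.19], [0.13, -0.47, 0.19], [0.15, -0.525, 0.19], [0.17, -0.58, 0.19]], yaw=[-0.1, -0.2, -0.3, -0.4, -0.5, -0.6, -0.7, -0.8, -0.9, -1.0, -1.1, -1.2])

```text
clock: 1.8
eef_pos: [372.5, -70.7, 395.7]
eef_rot: [3.141, 0.0, 1.561]
wrist_force: [0.7, 0.5, 0.2]
finger_gap: 94.0
finger_force: 0.0
```

```bash
python3 - <<'E'
from h import *
b=cam('scene');w=cam('wrist')
im=np.hstack([b['im'],w['im']]);cv2.imwrite('pics/m1.png',cv2.resize(im,(800,300),interpolation=cv2.INTER_AREA))
print(telemetry.read_state()['eef_pos'],w['T_tool_cam'].round(2) if hasattr(w['T_tool_cam'],'round') else w['T_tool_cam'],w['fx'])
E
```

```text
[372.94870425 -72.56880047 394.54098394] [[  -0.      0.96    0.27   79.03]
 [   1.      0.     -0.     -0.68]
 [  -0.      0.27   -0.96 -178.5 ]
 [   0.      0.      0.      1.  ]] 335.78014270588585
```

View pics/m1.png

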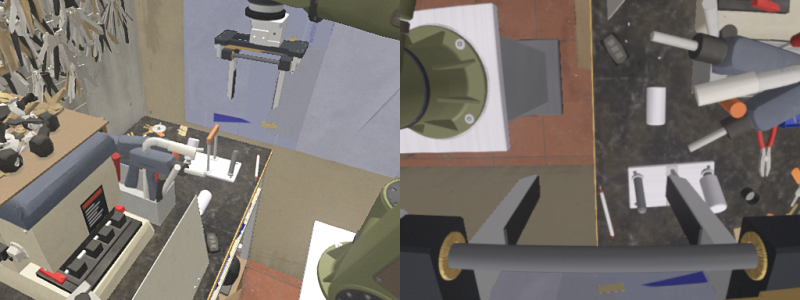

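```bash
python3 - <<'E'
from h import *
b=cam('scene');save(b,'grip',(260,0,400,150),5)
s=telemetry.read_state();print(s['joints'].round(2),s['eef_pos'])
p=s['eef_pos']
for n,dy in(('near',37),('mid',0)):
  for h in(97,130,140,150,160,180,200):
    q=proj(b,[[p[0]-88,p[1]+dy,p[2]+h],[p[0],p[1]+dy,p[2]+h],[p[0]+88,p[1]+dy,p[2]+h]]); print(n,h,((q-[260,0])*5).round().tolist())
E
```

```text
[-0.28 -0.17  1.59 -0.    1.72 -0.27] [372.51999159 -70.5160126  394.85722697]
near 97 [[602.0, 485.0], [317.0, 433.0], [57.0, 385.0]]
near 130 [[628.0, 377.0], [331.0, 328.0], [62.0, 284.0]]
near 140 [[636.0, 342.0], [335.0, 295.0], [63.0, 251.0]]
near 150 [[644.0, 307.0], [339.0, 261.0], [64.0, 218.0]]
near 160 [[652.0, 271.0], [344.0, 226.0], [66.0, 184.0]]
near 180 [[669.0, 196.0], [353.0, 154.0], [68.0, 116.0]]
near 200 [[688.0, 118.0], [363.0, 78.0], [72.0, 42.0]]
mid 97 [[624.0, 440.0], [349.0, 392.0], [98.0, 348.0]]
mid 130 [[649.0, 334.0], [364.0, 290.0], [104.0, 249.0]]
mid 140 [[657.0, 301.0], [368.0, 258.0], [106.0, 218.0]]
mid 150 [[665.0, 267.0], [373.0, 225.0], [108.0, 186.0]]
mid 160 [[674.0, 232.0], [378.0, 191.0], [109.0, 153.0]]
mid 180 [[691.0, 160.0], [388.0, 122.0], [113.0, 86.0]]
mid 200 [[708.0, 84.0], [398.0, 49.0], [117.0, 16.0]]
```

View pics/grip.png

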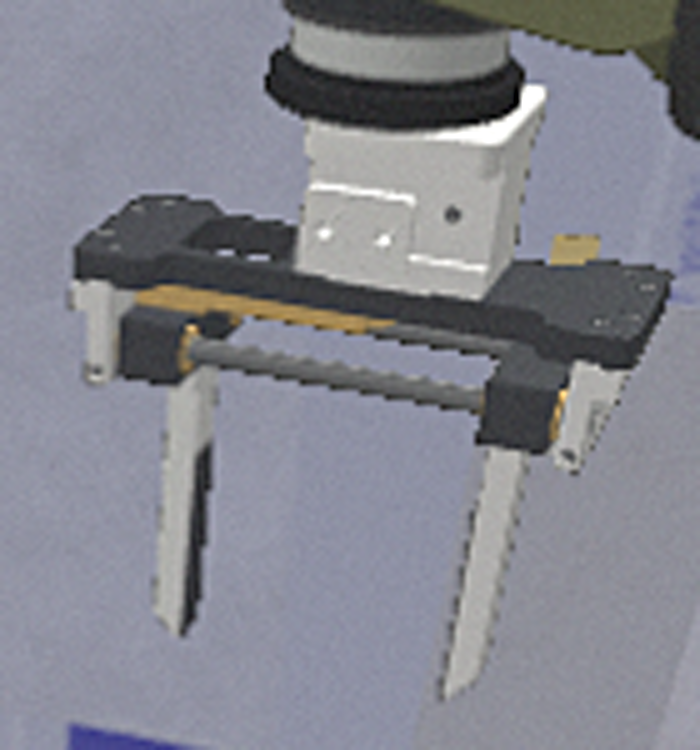

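play_rows(translation=[[0.005, -0.02, -0.02], [0.01, -0.04, -0.07], [0.02, -0.06, -0.12], [0.03, -0.06, -0.18], [0.033, -0.06, -0.24], [0.033, -0.06, -0.3], [0.033, -0.06, -0.35], [0.033, -0.06, -0.375], [0.033, -0.06, -0.385], [0.033, -0.06, -0.385]], yaw=[0, 0, 0, 0, 0, 0, 0, 0, 0, 0], hand=1)

```text
clock: 3.2
eef_pos: [405.7, -128.1, 10.8]
eef_rot: [3.141, 0.0, 1.566]
wrist_force: [0.2, -0.1, -0.4]
finger_gap: 94.1
finger_force: 0.0
```

```bash
python3 - <<'E'
from h import *
b=cam('scene');w=cam('wrist')
im=np.hstack([b['im'][100:300,150:400],w['im'][::1][:,:][0:384:1]][:1]);wi=w['im']
o=np.zeros((384,250+512,3),np.uint8);o[:200,:250]=im;o[:,250:]=wi;cv2.imwrite('pics/m2.png',o)
s=telemetry.read_state();print(s['eef_pos'],s['wrist_force'])
# where cup expected in wrist view
print(proj(w,[[484.5,-98,20],[484.5,-21,20],[507,-109,187],[493,-21,241]])+[250,0])
E
```

```text
[ 406.05578545 -128.55174065   11.52896498] [-0.51229107  0.71420612  0.04328714]
[[  656.7   191.6]
 [  671.1    39.2]
 [-4283.5 -2454.3]
 [  113.7   253.1]]
```

View pics/m2.png

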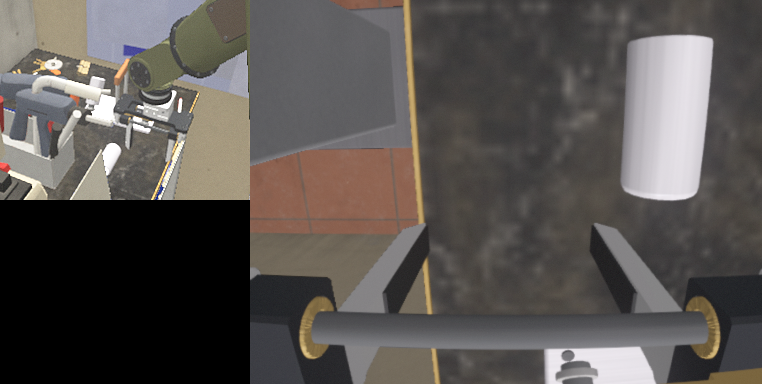

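```bash
python3 - <<'E'
from h import *
b=cam('scene');save(b,'w',(230,130,400,260),4.5);p=telemetry.read_state()['eef_pos']
for d in(0,40,60,80):
  for h in(200,240,270,300): print(d,h,((proj(b,p+[0,d,h])-[230,130])*4.5).round().tolist())
S=[[507,-109,187],[493,-21,241],p+[0,0,97],p+[88,37,140]]
print(((proj(b,np.array(S))-[230,130])*4.5).round().tolist())
E
```

```text
0 200 [[339.0, 268.0]]
0 240 [[347.0, 202.0]]
0 270 [[354.0, 149.0]]
0 300 [[360.0, 94.0]]
40 200 [[312.0, 314.0]]
40 240 [[320.0, 247.0]]
40 270 [[326.0, 194.0]]
40 300 [[332.0, 138.0]]
60 200 [[298.0, 338.0]]
60 240 [[305.0, 271.0]]
60 270 [[311.0, 217.0]]
60 300 [[317.0, 161.0]]
80 200 [[284.0, 364.0]]
80 240 [[290.0, 296.0]]
80 270 [[296.0, 242.0]]
80 300 [[301.0, 185.0]]
[[135.0, 275.0], [87.0, 297.0], [321.0, 422.0], [143.0, 355.0]]
```

View pics/w.png

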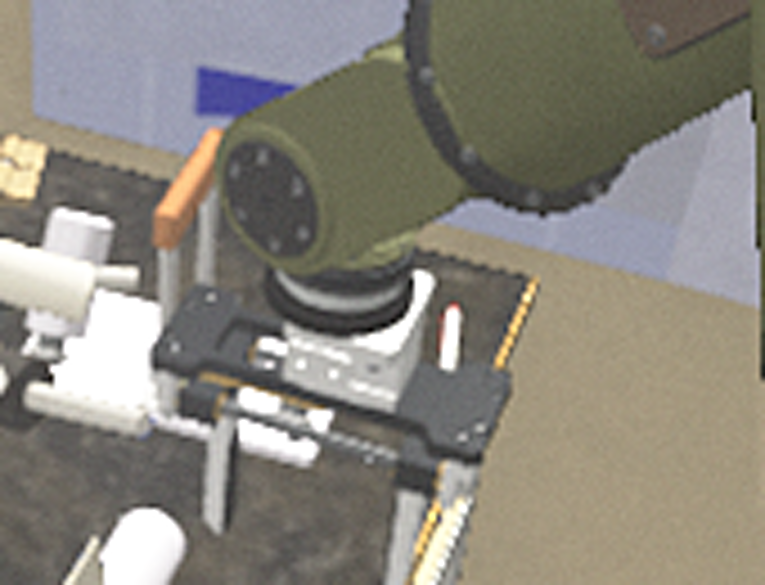

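play_rows(translation=[[0.015, -0.003, -0.002], [0.03, -0.006, -0.004], [0.042, -0.006, -0.004], [0.052, -0.004, -0.004], [0.057, 0.003, -0.004], [0.057, 0.01, -0.004], [0.057, 0.018, -0.004], [0.057, 0.025, -0.004], [0.057, 0.031, -0.004], [0.057, 0.031, -0.004]], yaw=[0, 0, 0, 0, 0, 0, 0, 0, 0, 0])

```text
clock: 4.6
eef_pos: [462.4, -97.2, 6.5]
eef_rot: [3.142, 0.0, 1.565]
wrist_force: [-0.3, -0.4, -0.8]
finger_gap: 93.9
finger_force: 0.0
```

Clear. Close gently and check.

play_rows(translation=[[0, 0, 0], [0, 0, 0], [0, 0, 0], [0, 0, 0], [0, 0, 0], [0, 0, 0]], yaw=[0, 0, 0, 0, 0, 0], hand=0.3, force=10)

```text
clock: 5.35
eef_pos: [462.4, -97.6, 6.4]
eef_rot: [-3.142, -0.0, 1.565]
wrist_force: [0.6, -0.1, 0.3]
finger_gap: 37.2
finger_force: 0.1
```

```bash
python3 - <<'E'
from h import *
w=cam('wrist');save(w,'w3',(100,0,512,300),1.5);s=telemetry.read_state();print(s['eef_pos'],s['wrist_force'],s['finger_gap'],s['finger_force'])
E
```

```text
[462.35835256 -97.59544557   6.42482662] [ 0.32627443  0.63840677 -0.0341043 ] 33.62766673767395 0.13649796765093924
```

View pics/w3.png

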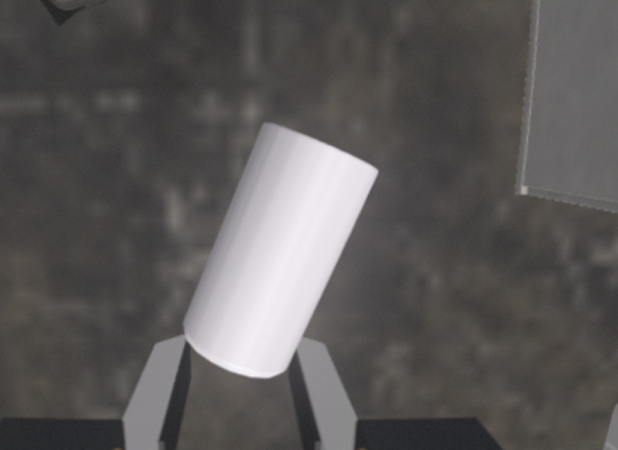

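```bash
cat >> h.py <<'E'
def cup(z=20,show=True):
    w=cam('wrist');g=cv2.cvtColor(w['im'],cv2.COLOR_BGR2HSV)
    m=((g[...,1]<30)&(g[...,2]>165)).astype(np.uint8);m[310:]=0
    m=cv2.morphologyEx(m,cv2.MORPH_OPEN,np.ones((5,5)))
    n,l,st,ce=cv2.connectedComponentsWithStats(m);out=[]
    for i in range(1,n):
        if st[i,4]<1500: continue
        c=cv2.findContours((l==i).astype(np.uint8),0,2)[0][0][:,0]
        P=np.array([atz(w,p,z) for p in c])[:,:2]
        r=cv2.minAreaRect(P.astype(np.float32));print(i,st[i].tolist(),[np.round(x,1) for x in r],cv2.boxPoints(r).round(0).tolist())
    return w
E
python3 - <<'E'
from h import *
w=cup()
for u,v in((276.7,82),(352,113),(223.3,221.3),(296,232)):print(atz(w,(u,v),20))
E
```

```text
1 [222, 86, 130, 165, 11225] [array([474.5, -57.2]), array([84.4, 36.9]), np.float64(63.7)] [[439.0, -87.0], [472.0, -103.0], [510.0, -28.0], [477.0, -11.0]]
[470.4 -11.7  20. ]
[507.1 -26.1  20. ]
[442.9 -81.5  20. ]
[481.2 -87.8  20. ]
```

play_rows(translation=[[-0.004, 0, 0], [-0.004, 0, 0], [-0.004, 0, 0], [-0.004, 0, 0], [-0.003, 0.003, 0], [-0.003, 0.003, 0]], yaw=[0, 0, -0.19, -0.38, -0.38, -0.38], hand=0.75)

```text
clock: 6.2
eef_pos: [459.4, -94.4, 6.4]
eef_rot: [-3.142, -0.0, 1.189]
wrist_force: [-0.1, 0.8, -0.3]
finger_gap: 70.5
finger_force: 0.0
```

```bash
python3 - <<'E'
from h import *
w=cup();print(telemetry.read_state()['wrist_force'])
E
```

```text
1 [217, 91, 86, 163, 11326] [array([472.2, -57.5]), array([84.1, 36.3]), np.float64(62.0)] [[436.0, -86.0], [469.0, -103.0], [508.0, -29.0], [476.0, -12.0]]
[-0.48115054  0.42332628  0.68915896]
```

```bash
python3 - <<'E'
from h import *
w=cam('wrist');g=cv2.cvtColor(w['im'],cv2.COLOR_BGR2HSV);m=((g[...,1]<30)&(g[...,2]>165))
T=np.array(w['T_tool_cam'])
for v in range(95,260,20):
    u=np.where(m[v,200:330])[0]+200
    if len(u): print(v,u.min(),u.max(),(u.min()+u.max())/2)
p=telemetry.read_state()['eef_pos']
c=np.cos(.38);s_=np.sin(.38)
for a in(-10,0,10,30,50):print(a,proj(w,[p[0]+a*s_,p[1]+a*c,20]))
E
```

```text
95 228 288 258.0
115 227 300 263.5
135 225 298 261.5
155 223 295 259.0
175 222 293 257.5
195 220 290 255.0
215 218 287 252.5
235 217 285 251.0
-10 [[260.6 265.4]]
0 [[260.5 248.8]]
10 [[260.5 231.6]]
30 [[260.5 195.4]]
50 [[260.4 156.8]]
```

play_rows(translation=[[-0.005, 0.001, 0], [-0.005, 0.001, 0]], yaw=[-0.1, -0.1])

```text
clock: 6.55
eef_pos: [454.2, -93.6, 6.4]
eef_rot: [-3.141, 0.0, 1.087]
wrist_force: [-0.6, 0.0, 0.4]
finger_gap: 70.7
finger_force: 0.0
```

play_rows(translation=[[0, 0, 0], [0, 0, 0], [0, 0, 0], [0, 0, 0]], yaw=[0, 0, 0, 0], hand=0.35, force=8)

```text
clock: 7.05
eef_pos: [454.3, -93.6, 6.4]
eef_rot: [-3.141, 0.0, 1.085]
wrist_force: [-0.4, -0.1, 0.1]
finger_gap: 34.8
finger_force: 8.1
```

```bash
cat >> h.py <<'E'
def prof(lo=60,hi=300):
    w=cam('wrist');g=cv2.cvtColor(w['im'],cv2.COLOR_BGR2HSV);m=((g[...,1]<30)&(g[...,2]>165)).astype(np.uint8)
    m=cv2.morphologyEx(m,cv2.MORPH_OPEN,np.ones((5,5)))
    for v in range(lo,hi,15):
        u=np.where(m[v,150:400])[0]+150
        if len(u)>3: print(v,u.min(),u.max(),(u.min()+u.max())/2)
    s=telemetry.read_state();print(s['eef_pos'],s['finger_gap'],s['finger_force'],s['wrist_force']);return w
E
python3 - <<'E'
from h import *
prof()
E
```

```text
90 231 295 263.0
105 222 295 258.5
120 222 295 258.5
135 223 296 259.5
150 224 296 260.0
165 225 296 260.5
180 225 296 260.5
195 226 296 261.0
210 227 296 261.5
225 228 296 262.0
240 229 291 260.0
[454.3383554  -93.60753295   6.41673518] 33.80368055327161 9.352529961179243 [ 0.91320303 -0.6817247  -0.55143471]
```

play_rows(translation=[[-0.006, -0.001, 0], [-0.014, -0.003, 0], [-0.022, -0.005, 0], [-0.03, -0.007, 0], [-0.038, -0.01, 0], [-0.045, -0.012, 0], [-0.05, -0.014, 0], [-0.05, -0.014, 0]], yaw=[0, 0, 0, 0, 0, 0, 0, 0])

```text
clock: 8.1
eef_pos: [404.1, -107.7, 6.5]
eef_rot: [-3.142, 0.0, 1.084]
wrist_force: [0.3, -0.2, -0.7]
finger_gap: 33.3
finger_force: 10.5
```

```bash
python3 - <<'E'
from h import *
prof()
E
```

```text
90 230 293 261.5
105 221 293 257.0
120 222 294 258.0
135 223 295 259.0
150 224 295 259.5
165 225 295 260.0
180 226 296 261.0
195 227 296 261.5
210 228 297 262.5
225 229 297 263.0
240 231 291 261.0
[ 404.37560576 -107.70424315    6.49784832] 33.3542018692317 10.45289719288121 [-0.70628455  0.50183426 -0.66929918]
```

play_rows(translation=[[0, 0, 0], [0, 0, 0], [0.003, 0.005, 0], [0.005, 0.009, 0], [0.005, 0.009, 0]], yaw=[0, 0, 0, 0, 0], hand=0.65)

```text
clock: 8.78
eef_pos: [409.6, -98.2, 6.4]
eef_rot: [3.142, -0.0, 1.085]
wrist_force: [-0.9, -0.3, 0.3]
finger_gap: 60.8
finger_force: 0.0
```

```bash
python3 - <<'E'
from h import *
prof()
E
```

```text
120 218 293 255.5
135 219 293 256.0
150 220 294 257.0
165 222 294 258.0
180 223 295 259.0
195 224 295 259.5
210 225 296 260.5
225 226 296 261.0
240 227 297 262.0
255 228 295 261.5
270 256 263 259.5
[409.4261601  -98.38195386   6.4281129 ] 61.102918788302446 0.0 [ 0.3758893  -0.80266798  0.08999341]
```

play_rows(translation=[[0, 0, 0], [0, 0, 0], [0, 0, 0], [0, 0, 0]], yaw=[0, 0, 0, 0], hand=0.3, force=8)

```text
clock: 9.32
eef_pos: [409.4, -98.7, 6.5]
eef_rot: [3.142, 0.0, 1.085]
wrist_force: [0.1, -0.9, 0.5]
finger_gap: 39.9
finger_force: 8.0
```

```bash
python3 - <<'E'
from h import *
prof()
E
```

```text
120 219 292 255.5
135 220 293 256.5
150 221 293 257.0
165 222 294 258.0
180 223 294 258.5
195 225 295 260.0
210 226 295 260.5
225 227 295 261.0
240 228 296 262.0
255 229 293 261.0
[409.37568564 -98.6542533    6.45640121] 40.175519760903555 7.988266498869052 [0.29646258 0.51677566 0.31974468]
```

play_rows(translation=[[0, 0, 0.015], [0, 0, 0.04], [0, 0, 0.07], [0, -0.01, 0.1], [0, -0.02, 0.115], [0, -0.03, 0.115], [0, -0.03, 0.115]], yaw=[0, 0, 0.1, 0.28, 0.42, 0.53, 0.53])

```text
clock: 10.25
eef_pos: [409.3, -128.9, 121.4]
eef_rot: [3.142, -0.0, 1.613]
wrist_force: [-0.2, 0.9, -0.4]
finger_gap: 40.4
finger_force: 8.0
```

```bash
python3 - <<'E'
from h import *
w=prof(0,300)
p=telemetry.read_state()['eef_pos']+[0,0,13.5]
# predict row of mouth (67mm from grip) for various droop angles
for t in range(0,91,15):
    a=np.radians(t); print(t,proj(w,p+np.array([0,67*np.cos(a),-67*np.sin(a)])),proj(w,p+np.array([0,67*np.cos(a),-67*np.sin(a)])+20*np.array([0,np.sin(a),np.cos(a)])))
E
```

```text
120 213 291 252.0
135 214 291 252.5
150 215 292 253.5
165 217 292 254.5
180 218 293 255.5
195 219 294 256.5
210 220 294 257.0
225 222 294 258.0
240 223 295 259.0
255 225 293 259.0
270 276 399 337.5
285 276 283 279.5
[ 409.15942571 -128.51923019  121.23993584] 39.76863690414873 7.987004503811477 [-0.47665771  0.09437643 -0.34992034]
0 [[266.3 121.9]] [[267.3 125.3]]
15 [[265.5 123.9]] [[266.7 116.1]]
30 [[264.4 133.2]] [[265.8 117.8]]
45 [[263.3 147.7]] [[264.7 127.3]]
60 [[262.2 165.8]] [[263.6 142.2]]
75 [[261.1 186.3]] [[262.4 160.8]]
90 [[260.1 208.5]] [[261.3 181.9]]
```

play_rows(translation=[[0, 0, -0.02], [0, 0, -0.04], [0, 0, -0.045], [0, 0, -0.045]], yaw=[0, 0, 0, 0], force=3)

```text
clock: 10.8
eef_pos: [409.4, -128.4, 76.6]
eef_rot: [-3.141, -0.0, 1.614]
wrist_force: [0.1, -0.1, -0.7]
finger_gap: 40.0
finger_force: 2.9
```

```bash
cat >> h.py <<'E'
def droop():
    w=cam('wrist');s=telemetry.read_state();g=cv2.cvtColor(w['im'],cv2.COLOR_BGR2HSV);m=((g[...,1]<30)&(g[...,2]>165)).astype(np.uint8)
    m=cv2.morphologyEx(m,cv2.MORPH_OPEN,np.ones((5,5)))[:,200:320]
    r=np.where(m.sum(1)>25)[0];print('top row',r[:1],'widths',{int(v):int(m[v].sum()) for v in r[::15]})
    p=s['eef_pos']+[0,0,13.5]
    for t in range(0,91,15):
        a=np.radians(t);ax=np.array([0,np.cos(a),-np.sin(a)]);n=np.array([0,np.sin(a),np.cos(a)])
        c=p+67*ax; print(t,proj(w,[c+20*n,c-20*n])[:,1], 'w',(proj(w,c+[20,0,0])-proj(w,c-[20,0,0]))[0,0].round(),end=' | ')
    print(s['eef_pos'].round(1),s['finger_gap'],s['finger_force'],s['wrist_force'].round(1));return w
E
python3 - <<'E'
from h import *
droop()
E
```

```text
top row [171] widths {171: 27, 186: 52, 201: 61, 216: 67, 231: 112, 246: 106, 261: 80, 285: 31, 301: 30, 349: 31, 364: 29, 379: 28}
0 [126.5 120.3] w 82.0 | 15 [117.2 131. ] w 74.0 | 30 [118.8 146.9] w 68.0 | 45 [128.2 166. ] w 63.0 | 60 [143.1 187.5] w 59.0 | 75 [161.7 210.6] w 56.0 | 90 [182.7 234.7] w 55.0 | [ 409.6 -128.5   76.9] 40.02843374354017 2.940075733931735 [ 0.   1.1 -1.1]
```

```bash
python3 - <<'E'
from h import *
droop()
b=cam('top');a=cam('scene')
C=np.array([530.3,-245.3,0]);rx=np.array([.05,-.9987,0]);ry=np.array([.9987,.05,0]);z=np.array([0,0,1])
M=lambda x,y,h:C+x*rx+y*ry+h*z
for n,p in dict(tip=M(21,-80,89),foot=M(-32,-80,14),tipR=M(29,-80,83),tipL=M(13,-80,95),tip0=M(21,-90,89),tip1=M(21,-70,89),NL=M(-52,-100,14),NR=M(52,-100,14),FR=M(52,100,14),hL=M(-49,0,163),hR=M(49,0,163)).items():
    print(n,((proj(b,p)[0]-150)*4).round(),((proj(a,p)[0]-[200,150])*5).round())
E
```

```text
top row [171] widths {171: 27, 186: 52, 201: 61, 216: 67, 231: 112, 246: 106, 261: 80, 284: 32, 299: 30, 345: 120, 360: 30, 376: 27}
0 [126.4 120.1] w 82.0 | 15 [117.1 130.9] w 74.0 | 30 [118.7 146.7] w 68.0 | 45 [128.1 165.9] w 63.0 | 60 [143.  187.4] w 59.0 | 75 [161.5 210.4] w 56.0 | 90 [182.6 234.5] w 55.0 | [ 409.7 -128.6   77. ] 39.84417369399197 2.940029975725338 [-0.6  0.9 -0. ]
tip [687. 326.] [509. 211.]
foot [584. 326.] [470. 374.]
tipR [700. 324.] [512. 212.]
tipL [674. 327.] [507. 210.]
tip0 [688. 343.] [528. 215.]
tip1 [686. 308.] [492. 207.]
NL [553. 360.] [495. 408.]
NR [722. 351.] [546. 292.]
FR [703.  28.] [225. 209.]
hL [564. 184.] [331. 137.]
hR [751. 174.] [393.  38.]
```

play_rows(translation=[[0, 0, 0.03], [0.003, -0.01, 0.065], [0.01, -0.035, 0.088], [0.018, -0.065, 0.088], [0.026, -0.095, 0.088], [0.035, -0.12, 0.088], [0.041, -0.138, 0.088], [0.0425, -0.145, 0.088], [0.0425, -0.145, 0.088], [0.0425, -0.145, 0.088]], yaw=[0, 0, 0, 0, 0, 0, 0, 0, 0, 0])

```text
clock: 12.25
eef_pos: [451.8, -273.0, 164.6]
eef_rot: [3.142, -0.0, 1.615]
wrist_force: [-0.1, -0.2, -1.3]
finger_gap: 40.4
finger_force: 2.9
```

```bash
python3 - <<'E'
from h import *
droop()
E
```

```text
top row [103] widths {103: 79, 118: 61, 133: 59, 148: 57, 163: 57, 178: 41, 193: 35, 215: 41, 230: 69, 245: 73, 260: 57}
0 [126.2 119.9] w 82.0 | 15 [116.9 130.7] w 74.0 | 30 [118.5 146.5] w 68.0 | 45 [127.9 165.7] w 63.0 | 60 [142.8 187.2] w 59.0 | 75 [161.4 210.3] w 56.0 | 90 [182.4 234.4] w 55.0 | [ 451.8 -273.   164.6] 40.150774821383955 2.940340975765139 [-0.3  0.8  0.3]
```

play_rows(translation=[[0, 0, -0.01], [0, 0, -0.02], [0, 0, -0.028], [0, 0, -0.033], [0, -0.005, -0.036], [0, -0.01, -0.04], [0.001, -0.015, -0.043], [0.001, -0.02, -0.046], [0.001, -0.0245, -0.048], [0.001, -0.0245, -0.048]], yaw=[0, 0, 0, 0, 0, 0, 0, 0, 0, 0])

```text
clock: 13.55
eef_pos: [452.8, -298.4, 116.3]
eef_rot: [-3.141, -0.0, 1.614]
wrist_force: [0.3, 0.9, -0.4]
finger_gap: 39.5
finger_force: 3.0
```

```bash
python3 - <<'E'
from h import *
w=cam('wrist');a=cam('scene');b=cam('top')
o=np.zeros((600,800,3),np.uint8)
o[:384,:512]=w['im'];o[:280,512:800]=cv2.resize(a['im'][160:230,238:310],(288,280))
o[300:600,512:800]=cv2.resize(b['im'][190:265,265:337],(288,300))
cv2.imwrite('pics/m3.png',o);s=telemetry.read_state();print(s['eef_pos'],s['finger_gap'],s['wrist_force'],s['moment'])
E
```

```text
[ 452.89860063 -298.03873439  116.55323639] 40.13315117490898 [-0.6062793   0.46827351 -0.52481124] [-0.07988253  0.04646213 -0.01252066]
```

View pics/m3.png

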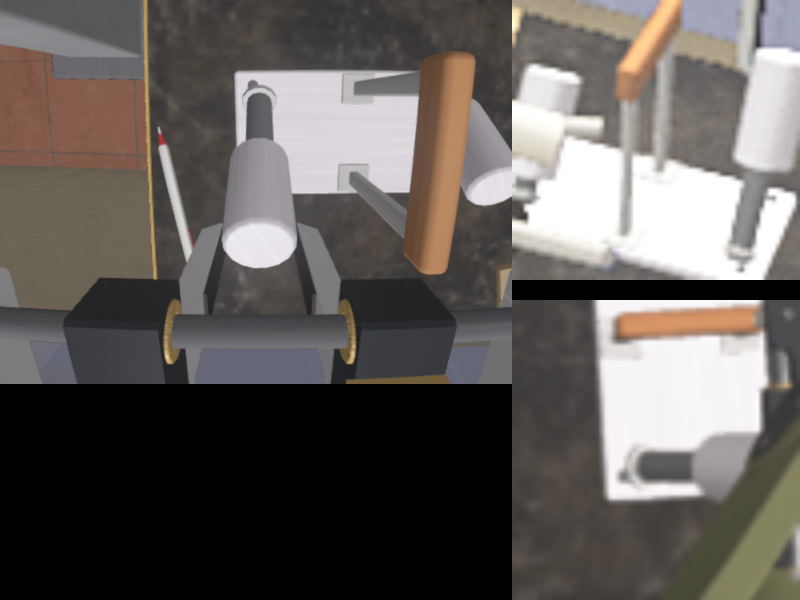

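play_rows(translation=[[0, 0.003, -0.004], [0, 0.006, -0.008], [0, 0.009, -0.012], [-0.001, 0.012, -0.017], [-0.001, 0.015, -0.021], [-0.001, 0.018, -0.025], [-0.001, 0.02, -0.029], [-0.001, 0.023, -0.033], [-0.001, 0.025, -0.036], [-0.001, 0.026, -0.038], [-0.001, 0.026, -0.038]], yaw=[0, 0, 0, 0, 0, 0, 0, 0, 0, 0, 0])

```text
clock: 15.08
eef_pos: [451.8, -272.1, 78.4]
eef_rot: [-3.141, -0.0, 1.615]
wrist_force: [0.3, 0.4, 0.1]
finger_gap: 39.8
finger_force: 3.0
```

```bash
python3 - <<'E'
from h import *
w=cam('wrist');a=cam('scene');cv2.imwrite('pics/w4.png',w['im']);cv2.imwrite('pics/s4.png',a['im'])
s=telemetry.read_state();print(s['eef_pos'],s['finger_gap'],s['wrist_force'],s['moment'])
E
```

```text
[ 451.88246305 -272.13399846   78.49295982] 39.45492351194924 [ 0.29525186  0.18612164 -0.49977627] [-0.02380732  0.02175863  0.01038756]
```

play_rows(translation=[[0, 0.0015, -0.002], [0, 0.003, -0.004], [0, 0.004, -0.006], [0, 0.004, -0.006]], yaw=[0, 0, 0, 0])

```text
clock: 15.68
eef_pos: [451.9, -268.1, 72.4]
eef_rot: [3.142, 0.0, 1.615]
wrist_force: [-1.0, -1.6, 3.1]
finger_gap: 39.4
finger_force: 3.0
```

play_rows(translation=[[0, 0, 0], [0, 0, 0], [0, 0, 0], [0, 0, 0]], yaw=[0, 0, 0, 0], hand=0.7)

```text
clock: 16.18
eef_pos: [451.8, -268.0, 72.4]
eef_rot: [-3.141, -0.0, 1.615]
wrist_force: [0.0, -0.2, 0.0]
finger_gap: 65.5
finger_force: 0.0
```

play_rows(translation=[[0, -0.005, 0.02], [0, -0.01, 0.06], [0, -0.01, 0.11], [0.02, 0, 0.15], [0.05, 0.015, 0.16], [0.078, 0.022, 0.16], [0.078, 0.022, 0.16]], yaw=[0, 0, 0, 0, 0, 0, 0])

```text
clock: 17.05
eef_pos: [530.7, -245.4, 231.9]
eef_rot: [-3.141, -0.0, 1.616]
wrist_force: [0.7, 0.3, -0.3]
finger_gap: 65.7
finger_force: 0.0
```

```bash
python3 - <<'E'
from h import *
w=cam('wrist');a=cam('scene');b=cam('top')
for n,c in(('w',w),('s',a),('t',b)):cv2.imwrite(f'pics/{n}5.png',c['im'])
C=np.array([530.3,-245.3,0]);rx=np.array([.05,-.9987,0]);ry=np.array([.9987,.05,0]);z=np.array([0,0,1])
M=lambda x,y,h:C+x*rx+y*ry+h*z
s=telemetry.read_state();print(s['eef_pos'],s['eef_rot'])
# white end-cap of the near cup: compare cup extents with the far cup in wrist & scene; predicted outlines
ax=np.array([.574,.819]);n=np.array([.819,-.574])
for nm,c in(('w',w),('s',a)):
  g=cv2.cvtColor(c['im'],cv2.COLOR_BGR2HSV)
  for yy in(-80,80):
    for d in(0,10,20,30):
      L=[]
      for k in(1,20,):  # points on peg upper side/left of axis visible: peg dark surface at distance k from foot
        pass
    # brightness along peg axis (viewed surface toward camera), 5mm steps from foot
    q=[M(-32+ax[0]*k,yy,14+ax[1]*k) for k in range(0,110,4)]
    uv=proj(c,np.array(q)).round().astype(int)
    print(nm,yy,[int(g[v,u,2]) if 0<=v<384 and 0<=u<512 else -1 for u,v in uv])
# handle orange mask in wrist
g=cv2.cvtColor(w['im'],cv2.COLOR_BGR2HSV);m=((g[...,0]<18)&(g[...,1]>110)&(g[...,2]>90)).astype(np.uint8)
nn,l,st,ce=cv2.connectedComponentsWithStats(m);i=1+st[1:,4].argmax();print(st[i])
for v in range(st[i,1],st[i,1]+st[i,3],15):
  u=np.where(l[v]==i)[0];print(v,u.min(),u.max(),atz(w,((u.min()+u.max())/2,v),163))
print(proj(w,[M(-49,0,163),M(49,0,163),M(0,0,163)]))
E
```

```text
[ 529.24597597 -246.31126256  232.26000299] [-3.14107529e+00 -1.77121338e-04  1.61448734e+00]
w -80 [162, 124, 160, 162, 163, 163, 164, 165, 164, 164, 164, 164, 164, 165, 164, 164, 165, 163, 192, 244, 245, 244, 247, 244, 243, 243, 242, 116]
w 80 [117, 100, 153, 155, 156, 157, 156, 156, 157, 158, 158, 157, 159, 158, 158, 159, 158, 159, 158, 159, 159, 196, 233, 235, 236, 234, 233, 233]
s -80 [207, 136, 200, 137, 195, 230, 226, 224, 221, 225, 219, 223, 224, 226, 223, 221, 222, 224, 226, 228, 224, 224, 223, 255, 255, 210, 106, 111]
s 80 [98, 169, 219, 120, 119, 235, 227, 233, 193, 209, 211, 224, 227, 246, 250, 253, 255, 253, 228, 231, 231, 234, 230, 242, 255, 71, 96, 105]
[   0   80   50   78 1698]
80 17 32 [ 350.8 -158.2  163. ]
95 0 40 [ 345.9 -169.2  163. ]
110 0 45 [ 346.9 -180.4  163. ]
125 0 46 [ 346.  -191.8  163. ]
140 0 44 [ 343.7 -203.4  163. ]
155 5 48 [ 346.1 -215.2  163. ]
[[259.4 138.9]
 [259.9 259.7]
 [259.6 202.4]]
```

```bash
python3 - <<'E'
from h import *
w=cam('wrist');g=cv2.cvtColor(w['im'],cv2.COLOR_BGR2HSV);m=((g[...,0]<18)&(g[...,1]>90)&(g[...,2]>90)).astype(np.uint8);m[:,:100]=0
nn,l,st,ce=cv2.connectedComponentsWithStats(m);i=1+st[1:,4].argmax();print(st[i])
for v in range(st[i,1]+3,st[i,1]+st[i,3],20):
  u=np.where(l[v]==i)[0];print(v,u.min(),u.max(),atz(w,(u.min(),v),163),atz(w,(u.max(),v),163))
b=cv2.imread('pics/t5.png');a=cv2.imread('pics/s5.png')
E
```

```text
[ 253  136   18  121 1948]
139 255 267 [ 523.2 -197.6  163. ] [ 532.1 -197.2  163. ]
159 253 268 [ 522.4 -212.5  163. ] [ 533.6 -212.1  163. ]
179 254 268 [ 523.7 -227.9  163. ] [ 534.3 -227.4  163. ]
199 254 268 [ 524.3 -243.8  163. ] [ 535.1 -243.3  163. ]
219 253 269 [ 524.2 -260.2  163. ] [ 536.7 -259.7  163. ]
239 253 270 [ 524.8 -277.3  163. ] [ 538.4 -276.7  163. ]
```

play_rows(translation=[[0, 0.001, -0.03], [0, 0.001, -0.06], [0, 0.001, -0.085], [0, 0.001, -0.1], [0, 0.001, -0.1]], yaw=[0.005, 0.005, 0.005, 0.005, 0.005])

```text
clock: 17.88
eef_pos: [529.4, -245.2, 132.0]
eef_rot: [-3.141, -0.001, 1.619]
wrist_force: [0.8, -0.2, -0.0]
finger_gap: 65.8
finger_force: 0.0
```

play_rows(translation=[[0, 0, 0], [0, 0, 0], [0, 0, 0], [0, 0, 0], [0, 0, 0], [0, 0, 0], [0, 0, 0], [0, 0, 0]], yaw=[0, 0, 0, 0, 0, 0, 0, 0], hand=0, force=50)

```text
clock: 18.88
eef_pos: [529.9, -245.0, 132.3]
eef_rot: [3.142, -0.0, 1.62]
wrist_force: [2.1, 0.8, -1.8]
finger_gap: 13.5
finger_force: 50.0
```

play_rows(translation=[[0, 0, 0.001], [0, 0, 0.003], [0, 0, 0.006], [0, 0, 0.01], [0, 0, 0.014], [0, 0, 0.018], [0, 0, 0.022], [0, 0, 0.026], [0, 0, 0.029], [0, 0, 0.03], [0, 0, 0.03], [0, 0, 0.03]], yaw=[0, 0, 0, 0, 0, 0, 0, 0, 0, 0, 0, 0])

```text
clock: 20.38
eef_pos: [529.8, -245.0, 162.3]
eef_rot: [-3.141, -0.0, 1.62]
wrist_force: [-0.3, -0.1, -5.9]
finger_gap: 14.0
finger_force: 50.0
```

```bash
cat > lev.py <<'E'
from h import *
a=cam('scene');w=cam('wrist');s=telemetry.read_state();print(s['clock'],s['eef_pos'],s['wrist_force'].round(2),s['moment'].round(3))
dz=s['eef_pos'][2]-132.3
cv2.imwrite('pics/s_now.png',a['im']);cv2.imwrite('pics/w_now.png',w['im'])
# wrist view of plate, tool-fixed: compare with before-lift frame shows tilt/slip; white mask corners
g=cv2.cvtColor(w['im'],cv2.COLOR_BGR2HSV);m=((g[...,1]<40)&(g[...,2]>140)).astype(np.uint8);m[330:]=0
n,l,st,ce=cv2.connectedComponentsWithStats(cv2.morphologyEx(m,2,np.ones((3,3))))
i=1+st[1:,4].argmax();c=cv2.findContours((l==i).astype(np.uint8),0,2)[0][0];P=cv2.approxPolyDP(c,6,True)[:,0]
print(st[i]);
for p in P: print(p,atz(w,p,14+dz)[:2],end=' ')
C=np.array([530.3,-245.3,dz]);rx=np.array([.05,-.9987,0]);ry=np.array([.9987,.05,0]);z=np.array([0,0,1])
M=lambda x,y,h:C+x*rx+y*ry+h*z
print('\npred',proj(w,[M(-52,-100,14),M(-52,100,14),M(52,-100,14),M(52,100,14)]).tolist())
g=cv2.cvtColor(a['im'],cv2.COLOR_BGR2HSV);ax=(.574,.819)
for yy in(-80,80):
    uv=proj(a,np.array([M(-32+ax[0]*k,yy,14+ax[1]*k) for k in range(0,110,4)])).round().astype(int)
    print(yy,[int(g[v,u,2]) for u,v in uv])
E
python3 lev.py
```

```text
20.475 [ 529.80301663 -245.06902488  162.30885114] [-0.14  0.38 -5.83] [-0.049  0.037 -0.006]
[  102   129   293   158 23915]
[370 132] [ 624.8 -190.6] [151 130] [ 430.9 -198.4] [156 162] [ 434.6 -227. ] [128 219] [ 405.3 -283.6] [119 224] [ 396.1 -289.3] [102 187] [ 382.1 -253. ] [131 286] [ 403.2 -357. ] [137 283] [ 409.7 -353. ] [128 249] [ 403.2 -315.3] [159 256] [ 434.  -320.9] [176 237] [ 451.5 -299.6] [223 237] [ 496.9 -297.2] [245 222] [ 517.4 -280.7] [244 172] [ 514.7 -232.6] [256 140] [ 524.2 -203.2] [273 166] [ 540.5 -225.8] [274 223] [ 544.8 -280.4] [296 237] [ 566.7 -293.7] [338 237] [ 607.3 -292. ] [329 173] [ 591.8 -229.7] [342 155] [ 601.9 -212.6] [357 152] [ 615.2 -209.1] [360 159] [ 618.7 -215.3] [345 161] [ 605.2 -217.9] [357 233] [ 625.3 -287. ] [341 251] [ 612.  -306.6] [358 261] [ 630.4 -316.8] [387 254] [ 658.6 -308.2] [394 239] [ 663.  -291.9] [368 161] [ 626.3 -216.7] 
pred [[147.6, 129.9], [373.4, 129.6], [157.2, 238.5], [363.9, 238.2]]
-80 [224, 196, 209, 134, 179, 229, 231, 233, 229, 233, 230, 227, 231, 232, 229, 229, 233, 229, 233, 227, 228, 232, 232, 255, 255, 117, 154, 171]
80 [199, 157, 217, 208, 223, 226, 229, 246, 251, 254, 255, 255, 235, 235, 237, 236, 237, 234, 236, 237, 237, 238, 236, 247, 255, 99, 99, 181]
```

play_rows(translation=[[0, 0, 0.002], [0, 0, 0.006], [0, 0, 0.012], [0, 0, 0.02], [0, 0, 0.028], [0, 0, 0.036], [0, 0, 0.044], [0, 0, 0.052], [0, 0, 0.06], [0, 0, 0.066], [0, 0, 0.069], [0, 0, 0.07]], yaw=[0, 0, 0, 0, 0, 0, 0, 0, 0, 0, 0, 0])

```text
clock: 21.98
eef_pos: [529.8, -245.1, 232.5]
eef_rot: [-3.142, -0.0, 1.62]
wrist_force: [0.3, 0.4, -5.2]
finger_gap: 13.9
finger_force: 50.0
```

play_rows(translation=[[0, 0, 0], [0, 0, 0], [0, 0, 0], [0, 0, 0], [0, 0, 0], [0, 0, 0]], yaw=[0, 0, 0, 0, 0, 0])

```text
clock: 22.72
eef_pos: [529.9, -245.1, 232.5]
eef_rot: [3.142, -0.0, 1.62]
wrist_force: [0.4, 0.0, -6.1]
finger_gap: 13.8
finger_force: 50.0
```

```bash
python3 lev.py
```

```text
22.825 [ 529.88476493 -245.10728058  232.4689432 ] [ 0.28  0.24 -6.14] [-0.022  0.077  0.019]
[  120   129   275   133 23157]
[370 132] [ 624.8 -190.7] [151 130] [ 430.9 -198.4] [150 158] [ 429.2 -223.7] [157 160] [ 435.6 -225.2] [121 240] [ 396.8 -306.1] [154 258] [ 428.9 -323.5] [176 237] [ 451.5 -299.7] [223 237] [ 496.9 -297.2] [245 223] [ 517.4 -281.8] [245 167] [ 515.4 -228. ] [262 140] [ 529.5 -203. ] [274 171] [ 541.7 -230.4] [274 223] [ 544.8 -280.5] [296 237] [ 566.7 -293.8] [338 237] [ 607.3 -292. ] [329 173] [ 591.8 -229.7] [342 155] [ 601.9 -212.6] [357 152] [ 615.2 -209.2] [360 159] [ 618.7 -215.4] [345 160] [ 605.1 -217. ] [357 233] [ 625.3 -287.1] [341 251] [ 612.  -306.7] [357 261] [ 629.4 -316.9] [382 257] [ 654.  -311.7] [394 239] [ 663. -292.] [368 161] [ 626.3 -216.8] 
pred [[147.6, 129.8], [373.4, 129.6], [157.2, 238.4], [363.9, 238.2]]
-80 [206, 138, 194, 145, 161, 226, 227, 225, 227, 225, 224, 224, 229, 226, 228, 226, 227, 228, 219, 225, 227, 224, 225, 255, 255, 158, 158, 158]
80 [228, 181, 198, 136, 119, 204, 230, 228, 232, 229, 231, 231, 232, 231, 230, 231, 232, 231, 232, 233, 234, 232, 234, 251, 244, 178, 183, 180]
```

Identical tool-fixed view at 100 mm: the rack is level and steady, and both cups read the same, mouth about 20 mm up the peg and the cap at its end.

```bash
python3 -c "
from cell import manip
print(manip.sign_off())"
```

```text
the job is handed in; nothing more can be done
None
```

The cup hangs fully down on the near peg, and the arm is holding the rack by its handle, level and steady about 100 mm above the bench with both cups on their pegs; I handed it in at about 23 s of the 61 s, and sign-off returned no verdict.

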